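# Clamp a pack of folded cards in the nipping press

## Robot

A 7-joint arm with a two-finger parallel gripper is mounted at the origin on a cart in front of the work surface, level with it; the furniture and walls round the work are solid. World frame = base frame: x ahead of the robot, y to its left, z up, the work surface at z = 0. Lengths are in mm, angles in rad, forces in N, time in s.
With the tool pointing down it reaches from about 400 to 875 mm from the base axis. Payload 4.4 kg.
Tool frame: the origin (TCP) lies midway between the tips of the shut fingers; the grasp point (between the pads) lies behind it (ctrl.grip_point_offset is the x of the grasp point in the tool frame, in mm); x points along the fingers, z is the direction in which the jaws open and shut, and the axes are right-handed (so a half turn about x gives the same grasp; the last joint's range is limited). The gripper opens to 85 mm and grips with 20 to 120 N. Pads are 22 mm wide; open, the fingers measure 114 mm over their backs; the gripper's body (76 mm by 85 mm) begins 54 mm behind the grasp point. The pads swing forward as they close: fully open they stand 13 mm farther back than shut.
Start: joints at [-1.411, 0.628, 0.038, 1.517, -0.027, 0.996, -0.02], TCP at [145.5, 633.52, 231.313] pointing down, gripper open.
Joint ranges: [-3.06, 3.06], [-0.37, 2.12], [-1.25, 1.32], [0.18, 2.47], [-1.1, 4.24], [0.23, 1.98], [-2.94, 2.94]. Speed limits (rad/s): [2.57, 2.57, 3.14, 3.14, 3.14, 3.14, 3.14].

## Interface

Orientations are given as [roll, pitch, yaw] about the fixed x, y, z axes, in that order (R = Rz(yaw) Ry(pitch) Rx(roll)).
In Python, from cell import status, eyes, ctrl gives the robot as it stands. The module is installed in compiled form; this text tells all that it offers.
- The arm moves only by the tool apply_moves, never from a script. Its argument "targets" is a list of rows, each a list of 3 entries, a list of its own where there are three numbers: the shift along the tool's x, y, z in mm, then the turn about the tool's x in degrees, then the finger opening in mm, from 0 to 85.4. In form: [[[dx, dy, dz], roll, claw], ...]. A call has 1 to 10 rows; each row shifts and turns the pose as measured when the row begins, along the tool's axes as they then stand; what a row does not reach is not made up. A row lasts 1/8 s, in which the tool goes at most 62.5 mm and 10.7 degrees, less where a joint would pass 70% of its speed; a pose out of reach is approached as far as the arm can. A call is refused whole if a number of a shift passes 62.5 or a number of a turn 10.7, either way. A call with a gripper value outside its range is refused whole. The fingers move at their own pace and stop on an object; the grip force is fixed at half the most. Time passes only in rows, so rows that do not move let the fingers close. It gives the time, the measured TCP pose, the force and the opening at its end, in the units of the state.
- status.read_state(): the state, without advancing time (a new reading comes with each control period).
- eyes.get_image(name): name is "scene" or "top" or "wrist"; returns (picture, depth): 480x640x3 uint8, blue, green, red; 480x640 float32, mm along the optical axis (not along the pixel's ray), 0 where there is no reading.
- eyes.camera_params(name): a dict with "fx", "fy", "cx", "cy" (pixels), "R" (3x3) and "t" (3): a world point X has camera coordinates R X + t. Camera axes: x right, y down, z forward; pixel columns grow to the right and rows downward; lengths in mm; the calibration is good to about 2 mm. A picture is of the moment at which its call begins: read the wrist's pose just before it. camera_params takes no time and is no camera call; for the wrist camera it gives the pose at the moment of the call.
- ctrl.finish_job(): hands the job in, once; it reports no verdict.
The state is a dict: "clock": time; "qpos": joint angles; "qd": joint speeds; "tau": joint torques, N m; "eef_pos": TCP position; "tool_rot": TCP orientation; "force": force on the tool from outside, world axes, zero at the start; "torque": the same for the moment, N m; "width": finger opening in mm.
Only numpy, scipy, OpenCV 4.12 (cv2) and the standard library are available. Lean on these libraries where they do the work, as an engineer would, in place of code of your own. Each camera call takes 0.05 s, during which the arm holds its last target.

## Task

The pack of folded cards on the bed of the small screw press has to be pressed so that its folds set flat. With the fingertips only, push the pack along the bed until its edges lie flush against the back stop and the side stop, then wind the wing screw down clockwise, with light strokes of a fingertip against its wings, until it comes to its stop and the platen bears firmly on the pack. Do not pinch the screw, do not lift the pack, leave the other things where they are and finish clear of everything.

Things in the scene. Friction and masses are not known exactly. Their poses are not given: they have to be found in the camera images.
- press: Grey steel C-frame nipping press, fixed. Origin on the table top under the screw's axis; x along the press, away from the robot, y left, z up. Flat bed x -150 to +94, y -112 to +100 mm, top at z 14. Column x 52 to 88, y -25 to 25; from it an overarm to x -48, y -25 to 25, z 62 to 80, with a round boss (radius 19) about the axis up to z 84. Only the wing screw rises higher.
- corner (a point): Inner corner of the two aluminium stops, on the bed's top, at x +40, y +54.5, z 14 mm of the press; axes as the press. The stops are 10 mm high: the back stop runs from here 112 mm to the right, the side stop 136 mm toward the robot. With its far and left edges touching them the pack's middle is at x -76, y -54.5 mm from here.
- spindle: The screw's 12 mm spindle with all it carries: wing screw on top, platen below; it moves straight down, 8 mm a turn. Origin at the press's origin when the joint is 0. The platen, 68 mm (x) by 98 mm (y) about the axis, rubber faced, does not turn and hangs on a stiff spring: once it meets the pack its push grows from about 4 N to about 17 N at the screw's stop.
- wing_hub (a point): Point on the screw's axis level with the tops of the wings, about 118 mm above the table at joint 0 and 106 mm at the stop. x runs along the wings, z up. Two opposite upright brass wings reach 32 mm from the axis, 6 mm thick (9 mm at the rounded ends), lower edges 20 mm below this point; hub radius 9 to 12 mm. All round them is free above the overarm.
- thumbscrew (a joint): Turn of the wing screw in rad: grows clockwise seen from above, which lowers the platen 1.27 mm a rad. 0 is fully up, 9.82 its stop; the platen meets a pack on the bed at about 7.5. It turns lightly (0.05 N m of friction, 2 to 4 N at the wings) and stays where it is left.
- pack: Pack of folded white greeting cards with a coloured band, 152 x 109 x 13 mm, 0.11 kg, lying flat on the bed partly under the raised platen. Origin in the middle of its short edge nearest the robot, at half its thickness (20.5 mm above the table). Its own z runs along its 152 mm length away from the robot, y across it to the left, x down.
- pack_mid (a point): Middle of the same pack (76 mm from its origin along its length); axes as the pack.
- pack_b: Another pack of cards lying flat on the table, left of the press, waiting; leave it.
- tape_roll: Roll of brown tape, 93 mm across, 48 mm high, on the table at the left; leave it.
- bone_folder: White folding bone, 150 x 20 x 5 mm, on the table at the left front; leave it.
- pen: Red pen, 145 mm long, on the table at the right; leave it.
- tin: Round pink balm tin, 57 mm across, 20 mm high, on the table at the right; leave it.
- soap: Light blue soap box 56 x 85 x 30 mm on the table at the right front; leave it.
- music_box: Small blue hand-crank music box, 46 x 90 x 52 mm, at the left; leave it.

How it is judged (in metres and radians):
On the way, in this order (a step that is already met when the one before it is completed fails the run):
1. the pack lies flush against the back stop and the side stop, not yet clamped (x of pack_mid in the frame of corner above -0.081 m and y of pack_mid in the frame of corner above -0.0595 m and angle between the z axis of pack and the x axis of press, either way round below 0.05 rad and contact force between spindle and pack below 0.5 N), for 0.2 s.
2. the wing screw is wound down and the platen bears firmly on the pack (x of pack_mid in the frame of corner above -0.081 m and y of pack_mid in the frame of corner above -0.0595 m and angle between the z axis of pack and the x axis of press, either way round below 0.05 rad and contact force between spindle and pack above 9 N), for 0.2 s.
At the end, for the whole second after the job is handed in: the pack lies within 5 mm of both stops and square to them within 0.05 rad, the platen bears on it with more than 9 N, and the pack and the screw are at rest (all of step 2 and linear speed of pack below 0.01 m/s and velocity of joint thumbscrew below 0.1 rad/s); the robot touches nothing.
It fails at once if the pack is lifted off the bed or tipped (more than 8 mm) (z of pack_mid in the frame of press above 0.0285 m or z of pack in the frame of press above 0.0325 m).
It fails at once if the screw is pinched or forced (fingers press on the screw and platen with more than 40 N) (contact force between the fingers and spindle above 40 N).
It fails at once if a bystander is moved by more than 15 mm (distance of any of pack_b, tape_roll, bone_folder, pen, tin, soap, music_box from where it was at the start of the episode above 0.015 m).
It also fails if it takes over 72 s, if anything falls off the work surface, if the arm or the gripper's body presses on something with over 40 N, if the wrist force passes 120 N, or if a joint passes its speed limit or range.

## Working session

There is one attempt and no reset: what is moved stays moved. The work goes in short steps, Python scripts to look and compute and a tool call to move; the robot and the scene stay as the last step left them, time stands still between calls to the robot, and variables do not carry over. Pictures are saved under pics/ and viewed, and the job is handed in when it is done.

Besides the shell and the picture viewer there is one more tool, called after "Emit:" by a JSON object that holds its "name" and its "arguments", one argument or row to a line. apply_moves: Moves the arm, as the interface text tells. Its arguments: {"type":"object","properties":{"targets":{"type":"array"}},"required":["targets"]}

```bash
mkdir -p pics; ls; python3 - <<'E'
from cell import status, eyes, ctrl
import cv2,numpy as np
s=status.read_state()
print({k:np.round(v,3).tolist() for k,v in s.items()}, ctrl.grip_point_offset)
for n in ["scene","top"]:
    im,d=eyes.get_image(n); cv2.imwrite(f"pics/{n}0.png",im); np.save(f"{n}0.npy",d)
    p=eyes.camera_params(n); print(n,{k:np.round(v,4).tolist() for k,v in p.items()})
E
```

```text
pics
{'clock': 0.0, 'qpos': [-1.411, 0.629, 0.038, 1.518, -0.027, 0.996, -0.02], 'qd': [-0.0, 0.0, 0.001, 0.002, -0.002, 0.001, -0.001], 'tau': [-0.0, -56.34, 1.226, -19.345, 0.011, 0.01, -0.0], 'eef_pos': [145.373, 632.905, 230.384], 'tool_rot': [-3.121, 1.569, -1.776], 'force': [-0.392, -0.407, 0.328], 'torque': [-0.004, 0.008, 0.049], 'width': 85.02} -18.700000000000003
scene {'fx': 459.86, 'fy': 459.86, 'cx': 320.6389, 'cy': 240.9715, 'R': [[0.8057, -0.5922, -0.0129], [-0.4495, -0.5971, -0.6644], [0.3858, 0.5411, -0.7473]], 't': [-367.8946, 339.795, 1081.1386]}
top {'fx': 536.7675, 'fy': 536.7675, 'cx': 312.4722, 'cy': 238.9837, 'R': [[-0.0276, -0.9996, 0.0012], [-0.9992, 0.0276, -0.0289], [0.0289, -0.002, -0.9996]], 't': [88.5708, 491.0954, 1486.9875]}
```

View pics/scene0.png

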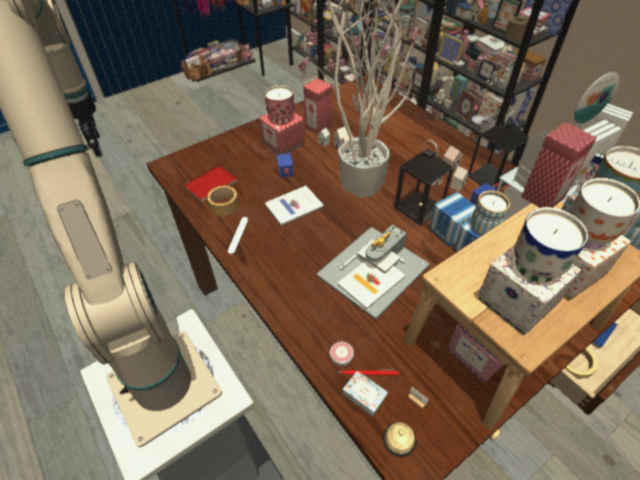

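View pics/top0.png

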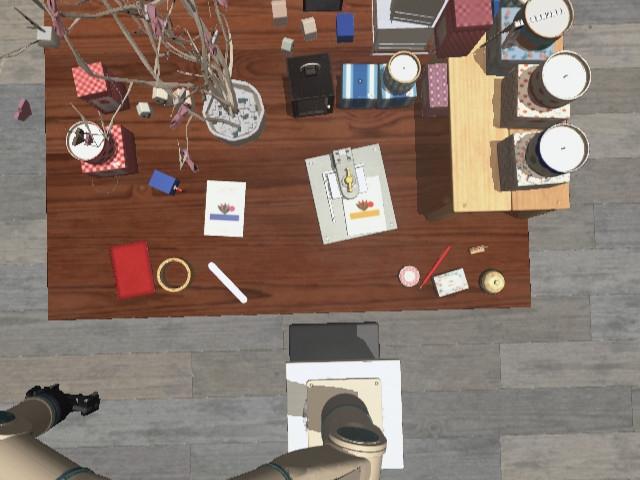

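```bash
python3 - <<'E'
import cv2,numpy as np
t=cv2.imread("pics/top0.png");s=cv2.imread("pics/scene0.png")
a=cv2.resize(t[135:255,290:410],None,fx=5,fy=5,interpolation=cv2.INTER_CUBIC); cv2.imwrite("pics/topz.png",a)
a=cv2.resize(s[215:325,310:440],None,fx=5,fy=5,interpolation=cv2.INTER_CUBIC); cv2.imwrite("pics/scz.png",a)
E
```

```text
(no output)
```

View pics/topz.png

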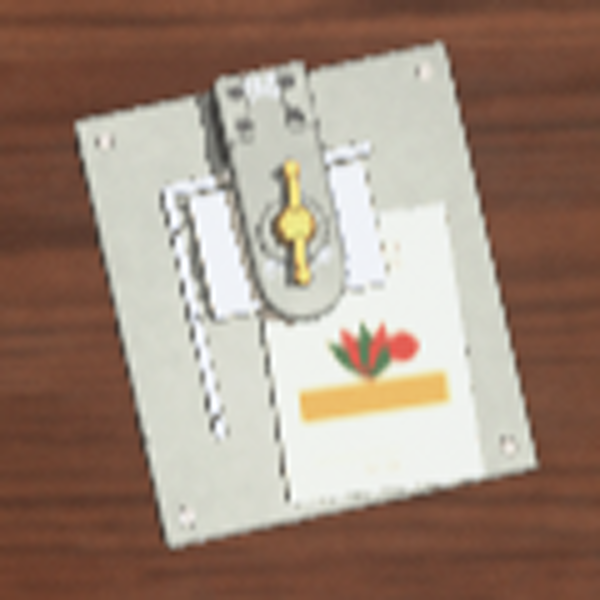

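View pics/scz.png

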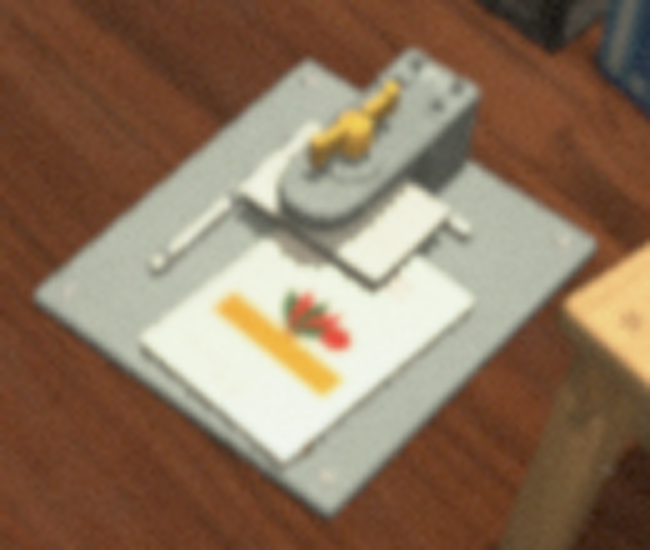

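```bash
cat > h.py <<'E'
import numpy as np
from cell import status, eyes, ctrl
def ray(n,uv,z,p=None):
    p=p or eyes.camera_params(n); R=np.array(p["R"]);t=np.array(p["t"])
    d=R.T@np.array([(uv[0]-p["cx"])/p["fx"],(uv[1]-p["cy"])/p["fy"],1]); c=-R.T@t
    return c+d*(z-c[2])/d[2]
def proj(n,X,p=None):
    p=p or eyes.camera_params(n); q=np.array(p["R"])@X+np.array(p["t"])
    return np.array([p["fx"]*q[0]/q[2]+p["cx"],p["fy"]*q[1]/q[2]+p["cy"]])
def fit2(loc,w):
    loc=np.array(loc,float);w=np.array(w)[:,:2]
    a=loc-loc.mean(0);b=w-w.mean(0)
    th=np.arctan2((a[:,0]*b[:,1]-a[:,1]*b[:,0]).sum(),(a*b).sum())
    R=np.array([[np.cos(th),-np.sin(th)],[np.sin(th),np.cos(th)]])
    t=w.mean(0)-R@loc.mean(0); return th,t,w-(loc@R.T+t)
E
python3 - <<'E'
from h import *
T=lambda p:((p[0]+.5)/5-.5+290,(p[1]+.5)/5-.5+135)
S=lambda p:((p[0]+.5)/5-.5+310,(p[1]+.5)/5-.5+215)
loc=[(94,100),(94,-112),(-150,-112),(-150,100)]
b=[ray("top",T(p),14) for p in [(78,122),(440,42),(537,467),(170,548)]]
th,t,r=fit2(loc,b);print("top",th,t,r.round(1).tolist())
b2=[ray("scene",S(p),14) for p in [(310,60),(597,243),(330,517),(35,298)]]
th2,t2,r=fit2(loc,b2);print("scene",th2,t2,r.round(1).tolist())
R=np.array([[np.cos(th),-np.sin(th)],[np.sin(th),np.cos(th)]])
R2=np.array([[np.cos(th2),-np.sin(th2)],[np.sin(th2),np.cos(th2)]])
for p in [(290,505),(485,475),(443,205)]:
    w=ray("top",T(p),27);print("pack",w.round(1),(R.T@(w[:2]-t)).round(1))
for p in [(140,345),(285,462),(475,300)]:
    w=ray("scene",S(p),27);print("packS",w.round(1),(R2.T@(w[:2]-t2)).round(1))
for p in [(291,165),(298,222),(302,280)]:
    w=ray("top",T(p),116);print("wing",w.round(1),(R.T@(w[:2]-t)).round(1))
for p in [(388,92),(353,133),(318,145)]:
    w=ray("scene",S(p),118);print("wingS",w.round(1),(R2.T@(w[:2]-t2)).round(1))
E
```

```text
top 0.18923870776566787 [643.0635689  -23.87348389] [[-0.3, -2.9], [-0.9, 2.5], [0.3, 2.0], [0.9, -1.5]]
scene 0.18693824584553545 [639.04680237 -26.03008999] [[1.2, -0.8], [-1.7, 2.0], [-0.4, 0.9], [0.9, -2.1]]
pack [499.4 -21.7  27. ] [-140.7   29.2]
pack [ 512.9 -129.3   27. ] [-147.6  -79.1]
pack [ 662.5 -110.9   27. ] [  2.7 -89.1]
packS [494.8 -25.7  27. ] [-141.6   27.1]
packS [ 509.  -129.7   27. ] [-147.   -77.7]
packS [ 659.7 -111.4   27. ] [  4.4 -87.7]
wing [672.6 -21.4 116. ] [29.5 -3.1]
wing [642.9 -24.1 116. ] [-0.2 -0.2]
wing [612.7 -25.3 116. ] [-30.1   4.3]
wingS [662.1 -24.9 118. ] [22.9 -3.1]
wingS [627.7 -35.8 118. ] [-13.   -7.5]
wingS [607.4 -31.1 118. ] [-32.    0.9]
```

```bash
cat >> h.py <<'E'
from scipy.spatial.transform import Rotation as Ro
P0=np.array([641.5,-25.0]);TH=0.188
RP=np.array([[np.cos(TH),-np.sin(TH)],[np.sin(TH),np.cos(TH)]])
def topress(w): return RP.T@(np.array(w)[:2]-P0)
def toworld(l): return P0+RP@np.array(l,float)
def toolR(s=None):
    s=s or status.read_state(); r=s["tool_rot"]; return Ro.from_euler("xyz",r).as_matrix()
def rep(*goals):
    s=status.read_state();R=toolR(s);p=np.array(s["eef_pos"])
    print("t",round(s["clock"],2),"pos",p.round(1),"press",topress(p).round(1),"F",np.round(s["force"],1),"w",round(s["width"],1))
    print("q",np.round(s["qpos"],2).tolist())
    print("tool y,z azim deg",np.degrees(np.arctan2(R[1,1:],R[0,1:])).round(1),"xdown",R[:,0].round(3), "press yaw",round(np.degrees(TH),1))
    for g in goals: print("goal",g,"tool shift",(R.T@(np.array(g)-p)).round(1).tolist()); p=np.array(g,float)
E
python3 - <<'E'
from h import *
rep((300,480,231),(430,300,231),(480,0,231),(500,-150,231))
print(topress([645,-25]),toworld([-75,-110]),toworld([-165,-10]))
E
```

```text
t 0.1 pos [145.3 633.  230.5] press [-364.4  739.1] F [0.4 0.2 0.8] w 85.6
q [-1.41, 0.63, 0.04, 1.52, -0.03, 1.0, -0.02]
tool y,z azim deg [167.1  77.1] xdown [-0.    -0.002 -1.   ] press yaw 10.8
goal (300, 480, 231) tool shift [-0.3, -185.0, -114.5]
goal (430, 300, 231) tool shift [0.2, -167.0, -146.3]
goal (480, 0, 231) tool shift [0.5, -115.9, -281.2]
goal (500, -150, 231) tool shift [0.2, -53.1, -141.7]
[ 3.43832996 -0.65413079] [ 588.37989696 -147.07888701] [481.27624697 -65.66139405]
```

```bash
python3 - <<'E'
from h import *
s=status.read_state();p=np.array(s["eef_pos"]);R=toolR(s)
for i in range(20):
    p=p+R@np.array([0,-50,-6]); 
    if i<15:R=R@Ro.from_euler("x",4.4,degrees=True).as_matrix()
    print(i,p.round(),round(np.hypot(*p[:2])))
E
```

```text
0 [193. 616. 231.] 645
1 [239. 595. 231.] 641
2 [283. 571. 231.] 637
3 [325. 544. 231.] 634
4 [365. 513. 231.] 630
5 [403. 480. 231.] 626
6 [438. 443. 231.] 623
7 [470. 404. 231.] 620
8 [498. 363. 231.] 617
9 [524. 320. 231.] 614
10 [546. 275. 231.] 612
11 [565. 228. 231.] 609
12 [580. 180. 231.] 607
13 [592. 131. 231.] 606
14 [599.  81. 231.] 605
15 [603.  31. 231.] 604
16 [606. -19. 231.] 607
17 [610. -70. 231.] 614
18 [ 614. -120.  232.] 625
19 [ 618. -170.  232.] 641
```

Emit:
{"name": "apply_moves", "arguments": {
  "targets": [
    [[0,-50,-6],4.4,0],
    [[0,-50,-6],4.4,0],
    [[0,-50,-6],4.4,0],
    [[0,-50,-6],4.4,0],
    [[0,-50,-6],4.4,0],
    [[0,-50,-6],4.4,0],
    [[0,-50,-6],4.4,0],
    [[0,-50,-6],4.4,0]
  ]
}}

```text
clock: 1.1
eef_pos: [471.5, 399.7, 225.3]
tool_rot: [3.018, 1.563, -2.543]
force: [1.1, 0.8, 0.4]
width: 0.3
```

Emit:
{"name": "apply_moves", "arguments": {
  "targets": [
    [[-2,-50,-6],4.4,0],
    [[-2,-50,-6],4.4,0],
    [[-1,-50,-6],4.4,0],
    [[-1,-50,-6],4.4,0],
    [[-1,-50,-6],4.4,0],
    [[-1,-50,-8],4.4,0],
    [[-1,-50,-8],4.4,0]
  ]
}}

```text
clock: 1.98
eef_pos: [595.6, 62.6, 232.3]
tool_rot: [-2.714, 1.559, -2.546]
force: [0.7, -0.7, -0.6]
width: -0.1
```

```bash
python3 - <<'E'
from h import *
import cv2
g=toworld([-75,-115])
rep((g[0],g[1],225))
im,d=eyes.get_image("wrist"); cv2.imwrite("pics/w1.png",im)
p=eyes.camera_params("wrist"); print({k:np.round(v,3).tolist() for k,v in p.items()})
E
```

```text
t 1.98 pos [595.6  62.6 232.3] press [-28.8  94.7] F [ 0.7 -0.7 -0.6] w -0.1
q [-0.38, 0.58, 0.36, 1.66, -0.23, 0.95, 0.23]
tool y,z azim deg [99.6  9.6] xdown [-0.009 -0.006 -1.   ] press yaw 10.8
goal (np.float64(589.3143695126935), np.float64(-151.99078695181908), 225) tool shift [8.7, -210.5, -41.8]
{'fx': 404.713, 'fy': 404.713, 'cx': 312.211, 'cy': 247.424, 'R': [[0.988, 0.154, -0.01], [0.149, -0.934, 0.324], [0.041, -0.322, -0.946]], 't': [-594.53, -84.992, 373.314]}
```

View pics/w1.png

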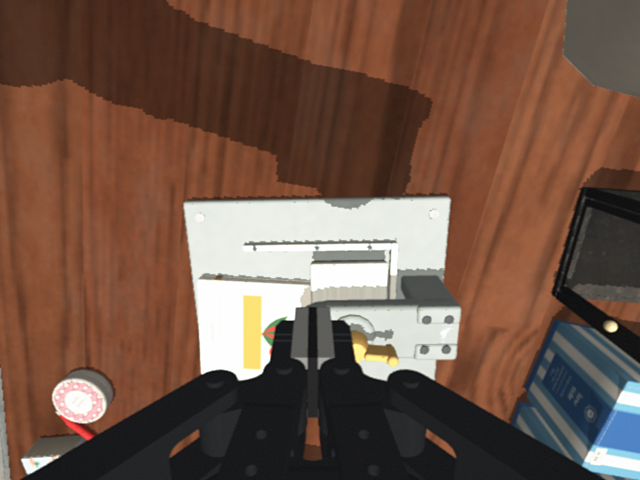

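Emit:
{"name": "apply_moves", "arguments": {
  "targets": [
    [[1,-42,-8],-1.2,0],
    [[1,-42,-8],0,0],
    [[1,-42,-8],0,0],
    [[1,-42,-8],0,0],
    [[1,-42,-8],0,0],
    [[0,0,0],0,0]
  ]
}}

```text
clock: 2.78
eef_pos: [590.5, -169.6, 228.4]
tool_rot: [-2.468, 1.551, -2.293]
force: [-0.8, 0.4, -1.0]
width: 0.2
```

```bash
python3 - <<'E'
from h import *
import cv2,pickle
g=toworld([-75,-115])
rep((g[0],g[1],100))
p=eyes.camera_params("wrist");pickle.dump(p,open("w2.pkl","wb"))
im,d=eyes.get_image("wrist"); cv2.imwrite("pics/w2.png",im)
E
```

```text
t 2.77 pos [ 590.5 -169.6  228.4] press [ -77.1 -132.5] F [-0.8  0.4 -1. ] w 0.2
q [0.01, 0.61, 0.36, 1.62, -0.22, 0.96, 0.61]
tool y,z azim deg [100.  10.] xdown [-0.013 -0.014 -1.   ] press yaw 10.8
goal (np.float64(589.3143695126935), np.float64(-151.99078695181908), 100) tool shift [128.1, 19.0, 3.8]
```

View pics/w2.png

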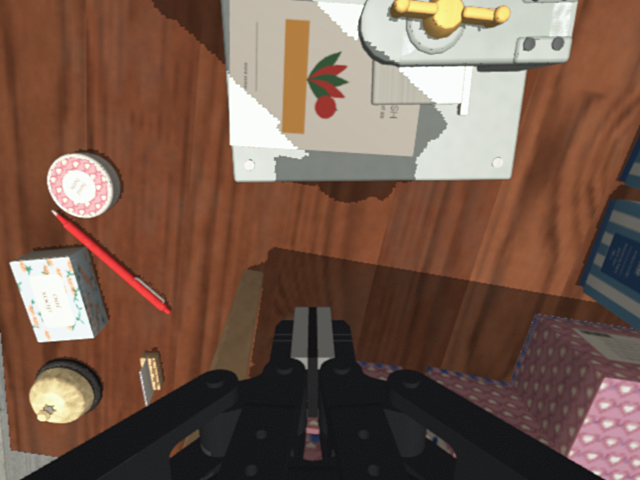

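```bash
python3 - <<'E'
from h import *
import pickle
p=pickle.load(open("w2.pkl","rb"))
b=[ray("",uv,14,p) for uv in [(235,181),(511,180)]]
print(np.round(b,1)); print([topress(w).round(1) for w in b])
for n,uv,z in [("pk nr",(230,146),27),("pk fr",(415,157),27),("hub",(445,15),118),("wfar",(507,15),116),("backstop end",(463,113),24)]:
    w=ray("",uv,z,p);print(n,w.round(1),topress(w).round(1))
d=np.load("top0.npy"); T=eyes.camera_params("top");R=np.array(T["R"]);t=np.array(T["t"])
for u,v in [(452,180),(470,190),(450,120),(455,205),(437,90),(425,190)]:
    Z=d[v,u];c=np.array([(u-T["cx"])/T["fx"]*Z,(v-T["cy"])/T["fy"]*Z,Z]);print((u,v),(R.T@(c-t)).round())
E
```

```text
[[ 516.8 -161.3   14. ]
 [ 754.7 -117.7   14. ]]
[array([-148. , -110.6]), array([  93.9, -112.2])]
pk nr [ 511.7 -130.5   27. ] [-147.3  -79.4]
pk fr [ 664.2 -112.4   27. ] [  5.9 -90.1]
hub [638.1 -29.2 118. ] [-4.1 -3.5]
wfar [672.1 -22.9 116. ] [30.5 -3.7]
backstop end [694.1 -71.9  24. ] [ 42.9 -55.9]
(452, 180) [ 613. -250.  267.]
(470, 190) [ 588. -290.  270.]
(450, 120) [ 752. -250.  268.]
(455, 205) [ 555. -254.  272.]
(437, 90) [ 872. -262.  105.]
(425, 190) [ 623. -245.   -3.]
```

Emit:
{"name": "apply_moves", "arguments": {
  "targets": [
    [[35,13,3],-0.8,0],
    [[40,13,2],0,0],
    [[40,0,0],0,0],
    [[40,0,0],0,0],
    [[25,0,0],0,0],
    [[0,0,0],0,0]
  ]
}}

```text
clock: 3.58
eef_pos: [591.3, -127.8, 42.1]
tool_rot: [-3.031, 1.558, -2.825]
force: [0.5, -0.1, 0.1]
width: 0.1
```

```bash
python3 - <<'E'
from h import *
g=toworld([-75,-106]); h=toworld([-75,-68])
rep((g[0],g[1],19),(h[0],h[1],19))
E
```

```text
t 3.58 pos [ 591.3 -127.8   42.1] press [-68.5 -91.6] F [ 0.5 -0.1  0.1] w 0.1
q [0.02, 0.84, 0.24, 1.78, -0.32, 0.58, 0.66]
tool y,z azim deg [101.8  11.8] xdown [-0.012 -0.004 -1.   ] press yaw 10.8
goal (np.float64(587.632318921812), np.float64(-143.14936705399072), 19) tool shift [23.2, -14.2, -6.4]
goal (np.float64(580.5303275380903), np.float64(-105.81892748538208), 19) tool shift [-0.1, 38.0, 0.7]
```

Emit:
{"name": "apply_moves", "arguments": {
  "targets": [
    [[0,-16,-5],1,0],
    [[12,0,0],0,0],
    [[10,0,0],0,0],
    [[0,0,0],0,0]
  ]
}}

```text
clock: 4.08
eef_pos: [591.7, -145.3, 21.9]
tool_rot: [-2.731, 1.563, -2.542]
force: [-0.1, -0.1, -0.6]
width: 0.2
```

```bash
python3 - <<'E'
from h import *
g=toworld([-75,-106]); h=toworld([-75,-68])
rep((g[0],g[1],19),(h[0],h[1],19))
E
```

```text
t 4.08 pos [ 591.7 -145.3   21.9] press [ -71.4 -108.9] F [-0.1 -0.1 -0.6] w 0.2
q [0.05, 0.87, 0.23, 1.77, -0.33, 0.54, 0.68]
tool y,z azim deg [100.8  10.8] xdown [-0.007 -0.005 -1.   ] press yaw 10.8
goal (np.float64(587.632318921812), np.float64(-143.14936705399072), 19) tool shift [3.0, 2.9, -3.6]
goal (np.float64(580.5303275380903), np.float64(-105.81892748538208), 19) tool shift [-0.1, 38.0, 0.0]
```

Emit:
{"name": "apply_moves", "arguments": {
  "targets": [
    [[2,4,0],0,0],
    [[0,5,0],0,0],
    [[0,5,0],0,0],
    [[0,5,0],0,0],
    [[0,4,0],0,0],
    [[0,4,0],0,0],
    [[0,4,0],0,0]
  ]
}}

```text
clock: 4.95
eef_pos: [586.3, -112.4, 20.5]
tool_rot: [-2.581, 1.564, -2.392]
force: [-0.8, -0.1, 0.4]
width: -0.2
```

```bash
python3 - <<'E'
from h import *
import cv2
rep()
im,d=eyes.get_image("top"); cv2.imwrite("pics/t2.png",cv2.resize(im[135:255,290:410],None,fx=5,fy=5,interpolation=cv2.INTER_CUBIC))
im,d=eyes.get_image("scene"); cv2.imwrite("pics/s2.png",cv2.resize(im[175:325,290:460],None,fx=4,fy=4,interpolation=cv2.INTER_CUBIC))
E
```

```text
t 4.95 pos [ 586.3 -112.4   20.5] press [-70.6 -75.5] F [-0.8 -0.1  0.4] w -0.2
q [-0.0, 0.86, 0.23, 1.81, -0.34, 0.51, 0.64]
tool y,z azim deg [100.8  10.8] xdown [-0.005 -0.005 -1.   ] press yaw 10.8
```

View pics/s2.png

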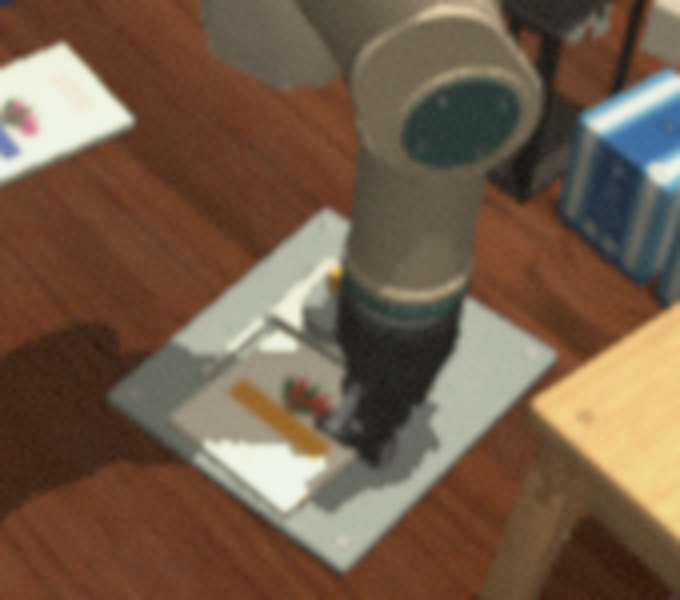

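Emit:
{"name": "apply_moves", "arguments": {
  "targets": [
    [[0,3,0],0,0],
    [[0,3,0],0,0],
    [[0,3,0],0,0]
  ]
}}

```text
clock: 5.42
eef_pos: [584.6, -103.3, 20.5]
tool_rot: [-2.543, 1.564, -2.354]
force: [-0.9, -1.5, -0.3]
width: -0.0
```

Emit:
{"name": "apply_moves", "arguments": {
  "targets": [
    [[0,2,0],0,0],
    [[0,2,0],0,0]
  ]
}}

```text
clock: 5.68
eef_pos: [585.2, -101.3, 21.0]
tool_rot: [-1.925, 1.563, -1.738]
force: [1.6, -4.7, 0.6]
width: 0.1
```

Emit:
{"name": "apply_moves", "arguments": {
  "targets": [
    [[0,1.5,0],0,0],
    [[0,-8,0],0,0],
    [[0,-10,0],0,0],
    [[-20,0,-40],0,0],
    [[0,15,-40],0,0],
    [[0,30,-25],0,0],
    [[0,35,0],0,0],
    [[0,0,0],0,0]
  ]
}}

```text
clock: 6.68
eef_pos: [464.6, -58.2, 40.9]
tool_rot: [-2.876, 1.563, -2.69]
force: [0.4, -0.8, 0.2]
width: -0.1
```

```bash
python3 - <<'E'
from h import *
import cv2
g=toworld([-170,-2]); h=toworld([-120,-2])
rep((g[0],g[1],20),(h[0],h[1],20))
im,d=eyes.get_image("wrist"); cv2.imwrite("pics/w3.png",im)
im,d=eyes.get_image("top"); cv2.imwrite("pics/t3.png",cv2.resize(im[135:255,290:410],None,fx=5,fy=5,interpolation=cv2.INTER_CUBIC))
E
```

```text
t 6.67 pos [464.6 -58.2  40.9] press [-180.     0.4] F [ 0.4 -0.8  0.2] w -0.1
q [-0.06, 0.72, 0.18, 2.16, -0.4, 0.3, 0.64]
tool y,z azim deg [100.7  10.7] xdown [-0.007 -0.003 -1.   ] press yaw 10.8
goal (np.float64(474.86919095010455), np.float64(-58.73682669394511), 20) tool shift [20.8, -2.4, 10.1]
goal (np.float64(523.9881903824844), np.float64(-49.39210118904808), 20) tool shift [-0.4, 0.1, 50.0]
```

View pics/w3.png

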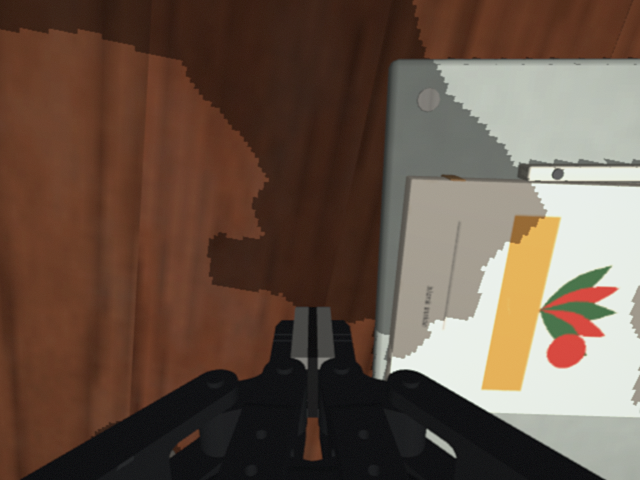

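View pics/t3.png

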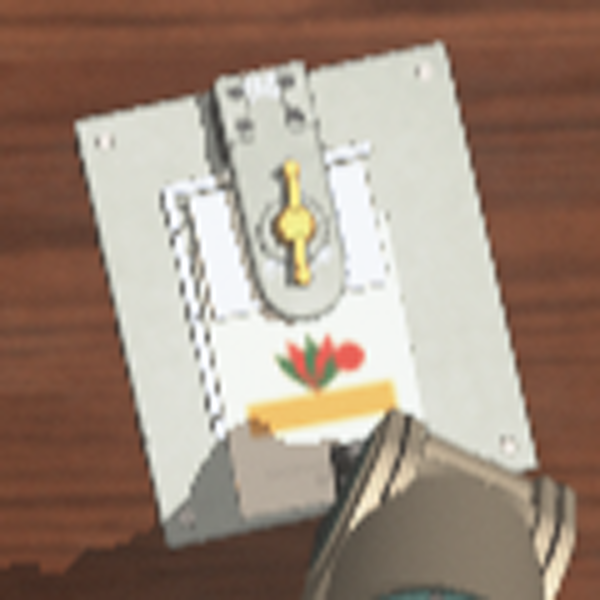

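Emit:
{"name": "apply_moves", "arguments": {
  "targets": [
    [[12,-2,5],0,0],
    [[9,0,5],0,0],
    [[0,0,6],0,0],
    [[0,0,6],0,0],
    [[0,0,5],0,0],
    [[0,0,5],0,0],
    [[0,0,5],0,0],
    [[0,0,5],0,0]
  ]
}}

```text
clock: 7.78
eef_pos: [510.2, -59.9, 17.9]
tool_rot: [-2.359, 1.56, -2.182]
force: [-0.8, 0.1, -0.7]
width: 0.1
```

```bash
python3 - <<'E'
from h import *
rep()
E
```

```text
t 7.78 pos [510.2 -59.9  17.9] press [-135.5   -9.8] F [-0.8  0.1 -0.7] w 0.1
q [-0.07, 0.8, 0.2, 2.04, -0.41, 0.34, 0.63]
tool y,z azim deg [100.1  10.1] xdown [-0.006 -0.009 -1.   ] press yaw 10.8
```

Emit:
{"name": "apply_moves", "arguments": {
  "targets": [
    [[-1,2,4],-0.7,0],
    [[-0.5,2,3],0,0],
    [[0,1,3],0,0]
  ]
}}

```text
clock: 8.15
eef_pos: [519.7, -52.6, 19.4]
tool_rot: [-2.382, 1.56, -2.192]
force: [-1.9, -3.9, 0.5]
width: -0.3
```

Emit:
{"name": "apply_moves", "arguments": {
  "targets": [
    [[0,1,2],0,0],
    [[0,1,2],0,0]
  ]
}}

```text
clock: 8.4
eef_pos: [521.2, -51.7, 19.3]
tool_rot: [-2.519, 1.556, -2.331]
force: [-4.9, -5.5, 3.4]
width: -0.2
```

```bash
python3 - <<'E'
from h import *
import cv2
rep()
im,d=eyes.get_image("top"); cv2.imwrite("pics/t4.png",cv2.resize(im[135:255,290:410],None,fx=5,fy=5,interpolation=cv2.INTER_CUBIC))
E
```

```text
t 8.4 pos [521.2 -51.7  19.3] press [-123.1   -3.7] F [-4.9 -5.5  3.4] w -0.2
q [-0.1, 0.81, 0.21, 2.01, -0.4, 0.37, 0.61]
tool y,z azim deg [100.8  10.8] xdown [-0.01 -0.01 -1.  ] press yaw 10.8
```

View pics/t4.png

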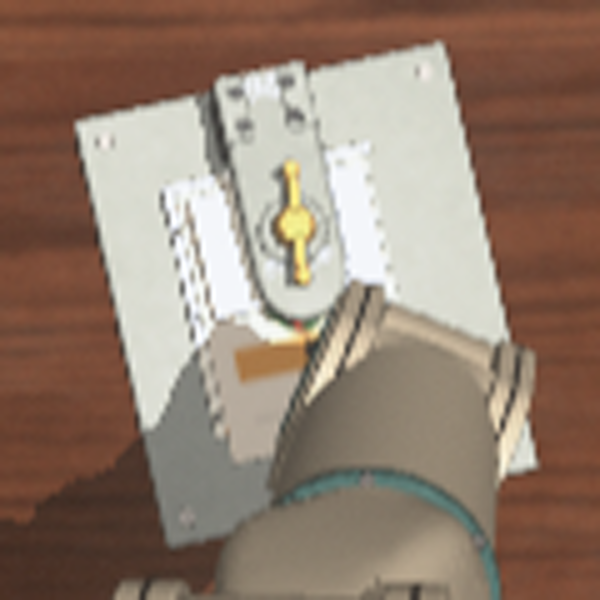

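Emit:
{"name": "apply_moves", "arguments": {
  "targets": [
    [[0,0,2],0,0],
    [[0,0,2],0,0]
  ]
}}

```text
clock: 8.7
eef_pos: [521.1, -51.8, 19.3]
tool_rot: [-2.794, 1.551, -2.608]
force: [-6.0, -2.3, 6.5]
width: 0.0
```

Emit:
{"name": "apply_moves", "arguments": {
  "targets": [
    [[0,0,-10],0,0],
    [[0,0,-25],0,0],
    [[-30,-30,0],0,0],
    [[-30,-45,0],0,0],
    [[-40,-40,20],0,0],
    [[-40,0,40],0,0],
    [[0,0,30],0,0],
    [[0,0,0],0,0]
  ]
}}

```text
clock: 9.7
eef_pos: [602.4, -151.2, 163.5]
tool_rot: [-2.909, 1.559, -2.717]
force: [-1.2, 0.1, 0.4]
width: -0.0
```

```bash
python3 - <<'E'
from h import *
import cv2,pickle
rep(np.r_[toworld([-60,-100]),20])
p=eyes.camera_params("wrist");pickle.dump(p,open("w4.pkl","wb"))
im,d=eyes.get_image("wrist"); cv2.imwrite("pics/w4.png",im)
im,d=eyes.get_image("top"); cv2.imwrite("pics/t5.png",cv2.resize(im[135:255,290:410],None,fx=5,fy=5,interpolation=cv2.INTER_CUBIC))
E
```

```text
t 9.7 pos [ 602.4 -151.2  163.5] press [ -62.  -116.6] F [-1.2  0.1  0.4] w -0.0
q [-0.0, 0.69, 0.33, 1.67, -0.27, 0.84, 0.64]
tool y,z azim deg [101.  11.] xdown [-0.011 -0.005 -1.   ] press yaw 10.8
goal [ 601.24665169 -134.45166947   20.        ] tool shift [143.4, 17.0, 3.7]
```

View pics/w4.png

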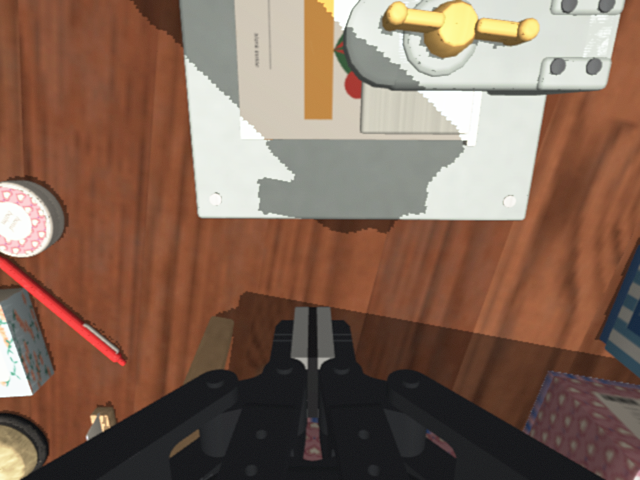

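View pics/t5.png

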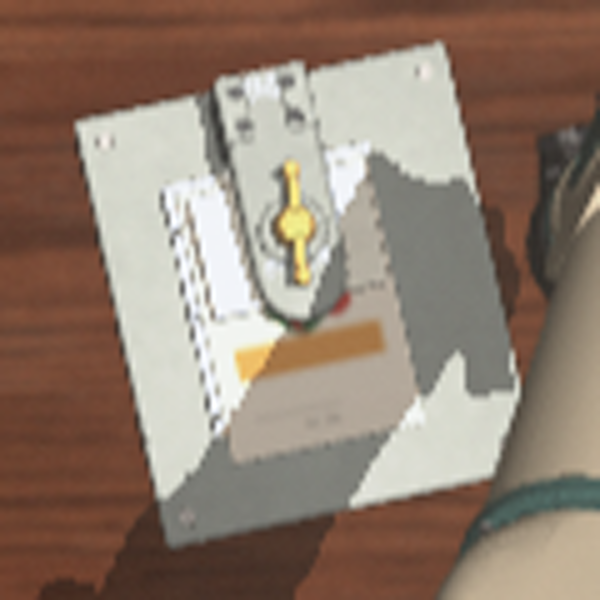

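```bash
python3 - <<'E'
from h import *
import pickle
p=pickle.load(open("w4.pkl","rb"))
b=[ray("",uv,14,p)[:2] for uv in [(200,217),(525,218)]]
print(np.linalg.norm(b[1]-b[0]))
u=(b[1]-b[0]);u/=np.linalg.norm(u);v=np.array([-u[1],u[0]]);m=(b[0]+b[1])/2
for n,uv,z in [("pk nr",(241,139),27),("pk edge",(355,139),27),("near edge up",(237,30),27),("backstop end",(478,146),24),("hub",(452,28),118),("wfar",(537,30),118)]:
    w=ray("",uv,z,p)[:2]-m;print(n,round(w@u-28,1),round(w@v-112,1), ray("",uv,z,p).round(1))
T=lambda p:((p[0]+.5)/5-.5+290,(p[1]+.5)/5-.5+135)
for q in [(237,462),(420,420)]: print(topress(ray("top",T(q),27)).round(1))
E
```

```text
240.55585865711984
pk nr -112.3 -55.0 [542.2 -98.2  27. ]
pk edge -36.2 -55.0 [616.9 -83.7  27. ]
near edge up -111.2 10.1 [530.9 -34.1  27. ]
backstop end 47.2 -59.6 [699.7 -72.3  24. ]
hub -5.9 -5.2 [637.1 -29.  118. ]
wfar 29.2 -6.0 [671.7 -23.1 118. ]
[-109.6   53.2]
[-108.6  -50.1]
```

```bash
cat > orb.py <<'E'
from h import *
import sys
def orb(rad=33,step=16,n=10,z=93,A=(0,-0.5),first=None):
    s=status.read_state();R=toolR(s);p=np.array(s["eef_pos"]);q=topress(p)-A
    psi=np.arctan2(q[1],q[0]); print("t",round(s["clock"],2),"rad",round(np.hypot(*q),1),"psi",round(np.degrees(psi),1),"z",p[2].round(1),"F",np.round(s["force"],1),"yaw",np.degrees(np.arctan2(R[1,2],R[0,2])).round(1),"q",np.round(s["qpos"],2).tolist())
    out=[];c=p
    for i in range(n):
        psi-=np.radians(step)
        g=np.r_[toworld(np.array(A)+rad*np.array([np.cos(psi),np.sin(psi)])),z]
        out.append((R.T@(g-c)).round(1).tolist()); c=g
    print("end psi",np.degrees(psi).round(1)); print(out)
if __name__=="__main__": orb(*[float(a) if '.' in a else int(a) for a in sys.argv[1:]])
E
python3 - <<'E'
from h import *
rep(np.r_[toworld([-36,-36]),163],np.r_[toworld([-36,-36]),93])
E
```

```text
t 9.8 pos [ 599.6 -152.3  163.2] press [ -64.9 -117.2] F [-0.1  0.1 -0. ] w -0.2
q [-0.0, 0.69, 0.33, 1.67, -0.27, 0.84, 0.64]
tool y,z azim deg [100.9  10.9] xdown [-0.014 -0.005 -1.   ] press yaw 10.8
goal [612.86252277 -67.09388195 163.        ] tool shift [-0.4, 81.2, 29.0]
goal [612.86252277 -67.09388195  93.        ] tool shift [70.0, 0.2, 1.0]
```

Emit:
{"name": "apply_moves", "arguments": {
  "targets": [
    [[0,40,13],0,0],
    [[0,40,13],0,0],
    [[35,1,0],0,0],
    [[33,0,0],0,0],
    [[0,0,0],0,0]
  ]
}}

```text
clock: 10.42
eef_pos: [600.7, -67.0, 91.2]
tool_rot: [3.113, 1.548, -2.985]
force: [-0.3, 0.5, 0.1]
width: -0.3
```

```bash
python3 orb.py; python3 - <<'E'
from h import *
import cv2
rep()
im,d=eyes.get_image("wrist"); cv2.imwrite("pics/w5.png",im)
im,d=eyes.get_image("scene"); cv2.imwrite("pics/s5.png",cv2.resize(im[175:325,290:460],None,fx=4,fy=4,interpolation=cv2.INTER_CUBIC))
E
```

```text
t 10.43 rad 58.2 psi -145.3 z 91.2 F [-0.3  0.5  0.1] yaw 10.6 q [-0.12, 0.77, 0.3, 1.75, -0.32, 0.69, 0.54]
end psi -305.3
[[-2.1, 22.6, 16.5], [0.0, 9.0, -1.7], [-0.0, 9.1, 0.8], [-0.1, 8.6, 3.3], [-0.1, 7.3, 5.5], [-0.2, 5.5, 7.3], [-0.2, 3.3, 8.6], [-0.2, 0.8, 9.2], [-0.2, -1.8, 9.0], [-0.2, -4.2, 8.2]]
t 10.43 pos [600.7 -67.   91.2] press [-47.9 -33.6] F [-0.3  0.5  0.1] w -0.3
q [-0.12, 0.77, 0.3, 1.75, -0.32, 0.69, 0.54]
tool y,z azim deg [100.6  10.6] xdown [-0.022 -0.004 -1.   ] press yaw 10.8
```

View pics/w5.png

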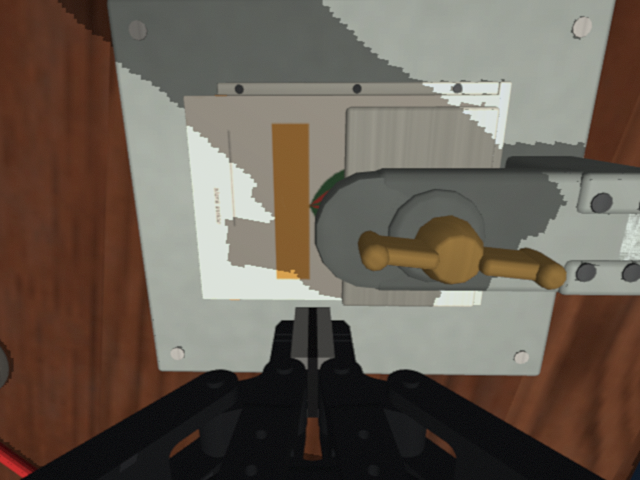

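View pics/s5.png

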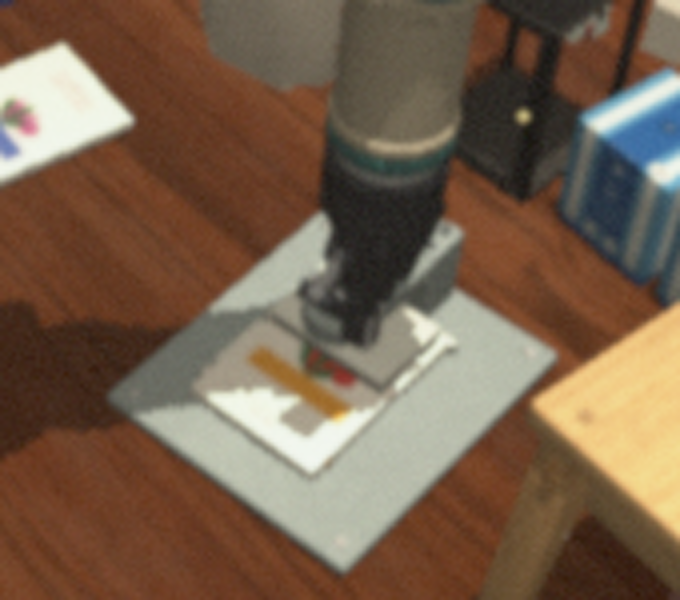

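```bash
python3 - <<'E'
from h import *
p=eyes.camera_params("wrist")
for n,uv,z in [("hub",(453,248),116),("near",(376,250),116),("far",(550,273),116),("bednl",(110,0),14),("bednr",(160,370),14),("bedfr",(540,374),14)]:
    w=ray("",uv,z,p);print(n,w.round(1),topress(w).round(1))
E
```

```text
hub [639.7 -20.7 116. ] [-1.   4.6]
near [616.4 -25.9 116. ] [-24.9   3.9]
far [672.1 -22.9 116. ] [30.5 -3.7]
bednl [481.5  43.5  14. ] [-144.4   97.2]
bednr [ 519.6 -163.2   14. ] [-145.6 -113. ]
bedfr [ 759.6 -118.4   14. ] [  98.6 -113.9]
```

Emit:
{"name": "apply_moves", "arguments": {
  "targets": [
    [[-1,3,10],0,0],
    [[-1,5,8],0,0],
    [[0,5,2],0,0],
    [[0,5,-1],0,0]
  ]
}}

```text
clock: 11.02
eef_pos: [622.6, -46.6, 99.6]
tool_rot: [-2.828, 1.56, -2.644]
force: [-0.0, 1.0, 0.3]
width: 0.2
```

```bash
python3 orb.py
```

```text
t 11.03 rad 28.4 psi -142.7 z 99.6 F [-0.   1.   0.3] yaw 10.5 q [-0.16, 0.78, 0.31, 1.7, -0.32, 0.72, 0.5]
end psi -302.7
[[6.6, 5.2, -8.1], [-0.0, 8.9, -2.2], [-0.0, 9.2, 0.4], [-0.1, 8.7, 2.9], [-0.1, 7.6, 5.2], [-0.1, 5.9, 7.1], [-0.1, 3.7, 8.4], [-0.1, 1.2, 9.1], [-0.1, -1.3, 9.1], [-0.1, -3.8, 8.4]]
```

Emit:
{"name": "apply_moves", "arguments": {
  "targets": [
    [[4,5,-7],0,0],
    [[3,9,-2],0,0],
    [[0,9,0],0,0]
  ]
}}

```text
clock: 11.4
eef_pos: [608.8, -26.4, 92.6]
tool_rot: [-2.563, 1.56, -2.381]
force: [0.1, -2.3, 0.5]
width: 0.1
```

```bash
python3 orb.py 33 16 8
```

```text
t 11.4 rad 32.8 psi 170.9 z 92.6 F [ 0.1 -2.3  0.5] yaw 10.4 q [-0.19, 0.77, 0.31, 1.75, -0.33, 0.68, 0.47]
end psi 42.9
[[-0.5, 8.8, 2.4], [-0.1, 7.7, 5.0], [-0.1, 6.1, 6.9], [-0.1, 3.9, 8.3], [-0.1, 1.5, 9.1], [-0.1, -1.1, 9.1], [-0.1, -3.6, 8.5], [-0.0, -5.8, 7.2]]
```

Emit:
{"name": "apply_moves", "arguments": {
  "targets": [
    [[0,9,2],0,0],
    [[0,8,5],0,0],
    [[0,6,7],0,0],
    [[0,4,8],0,0]
  ]
}}

```text
clock: 11.9
eef_pos: [624.5, 3.9, 91.5]
tool_rot: [-2.537, 1.555, -2.357]
force: [-2.0, -1.7, -0.2]
width: -0.2
```

```bash
python3 orb.py 33 16 8
```

```text
t 11.9 rad 34.0 psi 109.4 z 91.5 F [-2.  -1.7 -0.2] yaw 10.3 q [-0.25, 0.79, 0.32, 1.7, -0.33, 0.71, 0.42]
end psi -18.6
[[-1.6, 1.0, 9.3], [-0.1, -0.7, 9.2], [-0.1, -3.2, 8.6], [-0.0, -5.4, 7.4], [-0.0, -7.3, 5.6], [0.0, -8.5, 3.4], [0.1, -9.1, 0.9], [0.1, -9.0, -1.6]]
```

Emit:
{"name": "apply_moves", "arguments": {
  "targets": [
    [[-1,1,9],-0.5,0],
    [[-1,-1,9],0,0],
    [[0,-3,9],0,0],
    [[0,-5,7],0,0],
    [[0,-7,6],0,0]
  ]
}}

```text
clock: 12.52
eef_pos: [668.9, 0.5, 92.2]
tool_rot: [-2.877, 1.556, -2.684]
force: [-1.3, 1.3, 0.3]
width: -0.1
```

```bash
python3 orb.py 33 16 8
```

```text
t 12.53 rad 37.7 psi 32.8 z 92.2 F [-1.3  1.3  0.3] yaw 11.0 q [-0.23, 0.84, 0.32, 1.56, -0.33, 0.8, 0.42]
end psi -95.2
[[-0.7, -10.9, -0.2], [0.0, -9.1, 1.4], [0.1, -9.1, -1.2], [0.1, -8.4, -3.7], [0.1, -7.1, -5.8], [0.1, -5.2, -7.6], [0.1, -2.9, -8.7], [0.1, -0.4, -9.2]]
```

Emit:
{"name": "apply_moves", "arguments": {
  "targets": [
    [[-1,-11,0],0,0],
    [[0,-9,1],0,0],
    [[0,-9,-2],0,0],
    [[0,-8,-4],0,0],
    [[0,-7,-6],0,0]
  ]
}}

```text
clock: 13.15
eef_pos: [665.7, -42.9, 93.0]
tool_rot: [2.881, 1.554, 3.074]
force: [1.6, 0.7, -0.2]
width: -0.1
```

```bash
python3 orb.py 33 16 8
```

```text
t 13.15 rad 29.8 psi -46.6 z 93.0 F [ 1.6  0.7 -0.2] yaw 11.1 q [-0.15, 0.84, 0.31, 1.57, -0.32, 0.8, 0.48]
end psi -174.6
[[0.1, -7.6, -5.3], [0.1, -3.0, -8.7], [0.1, -0.5, -9.2], [0.2, 2.1, -9.0], [0.1, 4.4, -8.0], [0.1, 6.5, -6.5], [0.1, 8.0, -4.5], [0.1, 8.9, -2.1]]
```

Emit:
{"name": "apply_moves", "arguments": {
  "targets": [
    [[0,-8,-4],0,0],
    [[0,-3,-8],0,0],
    [[0,-1,-9],0,0],
    [[0,2,-9],0,0],
    [[0,4,-8],0,0]
  ]
}}

```text
clock: 13.78
eef_pos: [629.5, -63.8, 95.2]
tool_rot: [-2.792, 1.559, -2.603]
force: [1.1, -1.8, -0.8]
width: -0.0
```

```bash
python3 orb.py 33 16 8
```

```text
t 13.78 rad 40.1 psi -118.3 z 95.2 F [ 1.1 -1.8 -0.8] yaw 10.8 q [-0.13, 0.79, 0.31, 1.68, -0.32, 0.73, 0.52]
end psi -246.3
[[2.2, 11.7, -4.0], [0.0, 7.3, -5.6], [0.0, 8.5, -3.4], [-0.0, 9.1, -0.9], [-0.1, 9.0, 1.6], [-0.1, 8.2, 4.1], [-0.1, 6.8, 6.2], [-0.1, 4.8, 7.8]]
```

Emit:
{"name": "apply_moves", "arguments": {
  "targets": [
    [[1,12,-2],0,0],
    [[1,8,-4],0,0],
    [[0,9,-2],0,0],
    [[0,9,1],0,0]
  ]
}}

```text
clock: 14.28
eef_pos: [610.3, -33.8, 93.0]
tool_rot: [-2.537, 1.549, -2.352]
force: [2.0, -12.1, -3.1]
width: -0.2
```

```bash
python3 orb.py 33 16 8; python3 - <<'E'
from h import *
import cv2
im,d=eyes.get_image("wrist"); cv2.imwrite("pics/w6.png",im)
E
```

```text
t 14.28 rad 32.3 psi -175.9 z 93.0 F [  2.  -12.1  -3.1] yaw 10.6 q [-0.19, 0.78, 0.32, 1.74, -0.32, 0.7, 0.48]
end psi -303.9
[[-0.1, 9.1, -0.1], [-0.2, 8.6, 3.1], [-0.2, 7.5, 5.4], [-0.2, 5.7, 7.2], [-0.2, 3.5, 8.5], [-0.2, 1.0, 9.1], [-0.1, -1.5, 9.1], [-0.1, -4.0, 8.3]]
```

View pics/w6.png

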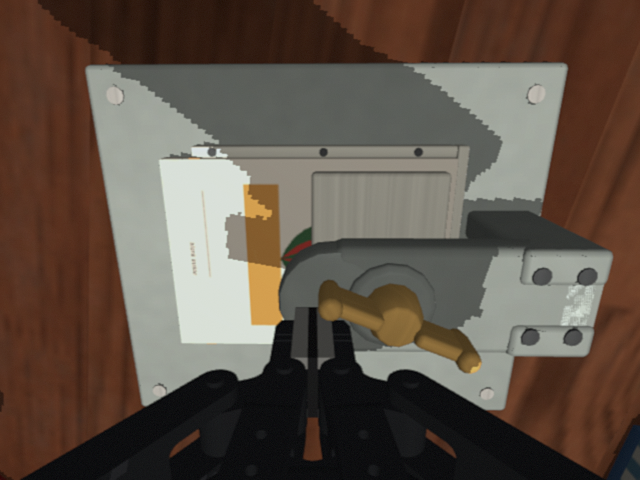

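Emit:
{"name": "apply_moves", "arguments": {
  "targets": [
    [[0,6,2],0,0],
    [[0,7,3],0,0],
    [[0,6,5],0,0]
  ]
}}

```text
clock: 14.7
eef_pos: [611.5, -34.0, 92.9]
tool_rot: [-2.239, 1.521, -2.063]
force: [-5.2, -14.2, 2.9]
width: 0.2
```

```bash
python3 orb.py 32 14 6
```

```text
t 14.7 rad 31.3 psi -174.9 z 92.9 F [ -5.2 -14.2   2.9] yaw 10.1 q [-0.22, 0.79, 0.35, 1.73, -0.31, 0.71, 0.45]
end psi -258.9
[[-0.4, 7.7, -0.5], [-0.4, 7.5, 2.0], [-0.4, 6.8, 3.8], [-0.4, 5.7, 5.3], [-0.4, 4.2, 6.6], [-0.3, 2.5, 7.4]]
```

Emit:
{"name": "apply_moves", "arguments": {
  "targets": [
    [[0,-8,-2],0,0],
    [[0,-8,-2],0,0],
    [[0,-5,0],0,0],
    [[0,0,0],0,0]
  ]
}}

```text
clock: 15.2
eef_pos: [610.9, -51.4, 93.2]
tool_rot: [-2.327, 1.524, -2.148]
force: [-0.2, -0.2, -0.3]
width: -0.0
```

```bash
python3 orb.py 32 14 1; python3 - <<'E'
from h import *
import cv2
p=eyes.camera_params("wrist")
im,d=eyes.get_image("wrist"); cv2.imwrite("pics/w7.png",im);np.save("w7.npy",d)
R=np.array(p["R"]);t=np.array(p["t"])
v,u=np.mgrid[0:480,0:640]
X=np.stack([(u-p["cx"])/p["fx"]*d,(v-p["cy"])/p["fy"]*d,d],-1).reshape(-1,3)
W=(X-t)@R; W=W.reshape(480,640,3)
hsv=cv2.cvtColor(im,cv2.COLOR_BGR2HSV)
m=(hsv[...,0]>12)&(hsv[...,0]<28)&(hsv[...,1]>120)&(d>0)&(W[...,2]>85)&(W[...,2]<130)
pts=W[m]; pr=(pts[:,:2]-P0)@RP
print(m.sum(), "zmax pct",np.percentile(pts[:,2],[50,90,99]).round(1))
# platen & refs
s=cv2.imread("pics/w7.png")
for n,uv in [("platen",(375,195)),("pack",(200,250)),("bed",(150,130)),("arm",(470,280)),("stop",(270,152))]:
    print(n,uv,W[uv[1],uv[0]].round(1))
np.save("W7.npy",W)
im,d=eyes.get_image("scene"); cv2.imwrite("pics/s7.png",cv2.resize(im[175:325,290:460],None,fx=4,fy=4,interpolation=cv2.INTER_CUBIC))
E
```

```text
t 15.2 rad 40.2 psi -150.6 z 93.2 F [-0.2 -0.2 -0.3] yaw 10.3 q [-0.19, 0.78, 0.34, 1.72, -0.3, 0.71, 0.48]
end psi -164.6
[[-0.3, 11.3, 4.1]]
6203 zmax pct [100.4 107.  108.6]
platen (375, 195) [632.1  -6.3  39.3]
pack (200, 250) [547.2 -56.4  27. ]
bed (150, 130) [5.114e+02 5.000e-01 1.250e+01]
arm (470, 280) [671.7 -25.5  80.1]
stop (270, 152) [577.6   2.9  27.4]
```

View pics/w7.png

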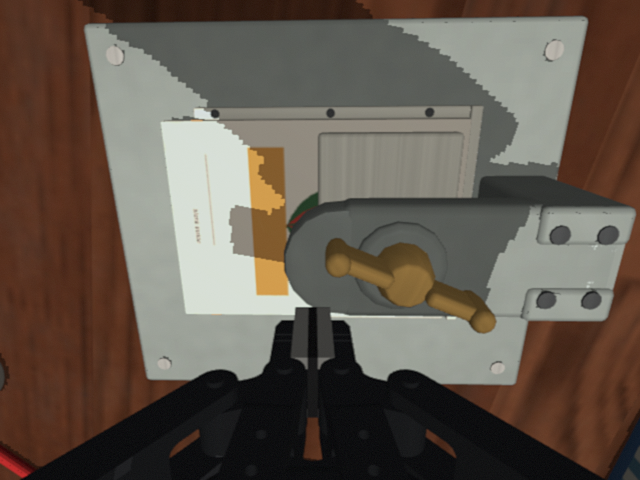

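View pics/s7.png

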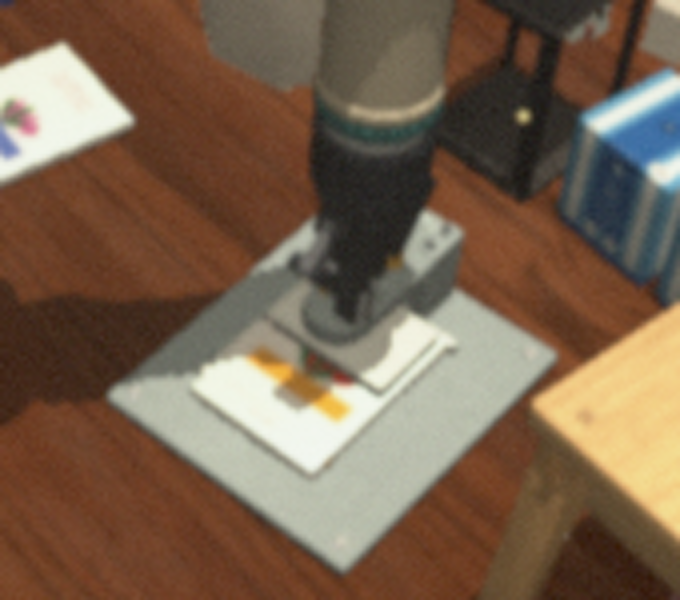

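```bash
python3 - <<'E'
from h import *
import cv2
T=eyes.camera_params("top");R=np.array(T["R"]);t=np.array(T["t"])
im,d1=eyes.get_image("top"); d0=np.load("top0.npy")
a=cv2.imread("pics/top0.png")
def world(d):
    v,u=np.mgrid[0:480,0:640]
    X=np.stack([(u-T["cx"])/T["fx"]*d,(v-T["cy"])/T["fy"]*d,d],-1).reshape(-1,3)
    return ((X-t)@R).reshape(480,640,3)
W=world(d0);hsv=cv2.cvtColor(a,cv2.COLOR_BGR2HSV)
m=np.zeros((480,640),bool);m[160:200,340:360]=True
m&=(hsv[...,0]>15)&(hsv[...,0]<35)&(hsv[...,1]>120)
print("initial brass",m.sum(),np.percentile(W[m][:,2],[20,50,80,95,100]).round(1))
z=W[...,2]
print("platen0",np.median(z[176:192,331:337]).round(1), "bed",np.median(z[200:225,310:325]).round(1))
W1=world(d1)[...,2]
print("platen1",np.median(W1[176:192,331:337]).round(1), "bed",np.median(W1[200:225,310:325]).round(1))
W7=np.load("W7.npy")
print("w7 platen",np.median(W7[145:190,330:450,2]).round(1),"pack",np.median(W7[200:290,195:235,2]).round(1),"bed",np.median(W7[40:90,200:380,2]).round(1),"hubtop",np.median(W7[270:280,405:415,2]).round(1), "near ball",np.max(W7[250:262,333:346,2]).round(1))
for c in [(338,257),(410,275),(483,318)]: print(topress(ray("wrist",c,107)).round(1))
E
```

```text
initial brass 15 [107.3 110.2 115.1 116.6 118. ]
platen0 43.8 bed 9.7
platen1 37.6 bed 10.2
w7 platen 38.6 pack 27.0 bed 14.2 hubtop 100.1 near ball 108.8
[-25.6  14.8]
[-1.2  8.4]
[25.3 -7.9]
```

```bash
python3 - <<'E'
import numpy as np
W=np.load("W7.npy")[...,2]
np.set_printoptions(linewidth=200)
print(W[238:280:4,322:400:6].round(0))
print("hub");print(W[244:310:5,380:445:5].round(0))
print("far");print(W[295:335:4,440:500:5].round(0))
# platen edges / pack near platen
print(W[140:206:6,300:325:3].round(1))
E
```

```text
[[ 80.  81.  87.  88.  80.  79.  80.  80.  83.  84.  85.  85.  83.]
 [ 80.  81.  95.  94.  80.  80.  80.  83.  83.  84.  84.  84.  84.]
 [ 80.  94.  98.  98.  95.  80.  80.  83.  83.  84.  84.  86.  85.]
 [ 80.  98. 102. 103.  99.  92.  90.  83.  84.  85.  84.  88.  89.]
 [ 81. 102. 106. 106. 105.  98.  95.  92.  90.  84.  87.  91.  92.]
 [ 81. 106. 107. 108. 106. 103.  99.  97.  94.  91.  89.  93.  95.]
 [ 81. 107. 109. 108. 107. 104. 103. 101.  99.  97.  94.  95.  97.]
 [ 80. 108. 109. 108. 108. 105. 104. 103. 104. 101.  99.  96.  98.]
 [ 80. 108. 109. 109. 108. 104. 103. 105. 105. 103. 103. 100.  98.]
 [ 80.  80. 108. 109. 107. 104. 105. 104. 105. 105. 104. 104. 100.]
 [ 80.  81.  81.  81.  80.  81. 103. 104. 104. 104. 105. 104. 101.]]
hub
[[ 84.  85.  84.  85.  87.  85.  86.  85.  85.  84.  85.  84.  83.]
 [ 86.  86.  87.  88.  90.  91.  89.  89.  87.  84.  85.  84.  85.]
 [ 85.  89.  91.  92.  94.  94.  94.  93.  94.  88.  84.  85.  83.]
 [ 91.  91.  95.  95.  96.  96.  97.  96.  95.  93.  84.  84.  84.]
 [ 96.  95.  96.  96.  98.  99.  98. 100. 100.  98.  95.  84.  84.]
 [101. 
[... 1069 characters left out ...]
14.  15.  13. 106. 108. 110. 107. 108. 108.]
 [ 14.  14.  15.  13.  15.  14.  15. 107. 109. 108. 108.  14.]
 [ 15.  14.  14.  14.  15.  15.  15.  14. 109. 108. 107.  14.]]
[[28.  26.8 26.5 28.2 27.8 27.1 36.5 39.5 38.1]
 [27.8 27.8 26.4 27.7 28.3 26.  37.9 39.3 38.6]
 [27.5 27.1 26.9 26.3 26.7 28.2 36.6 37.8 38.8]
 [27.8 26.4 26.9 26.5 26.8 26.9 37.5 39.2 38.1]
 [27.6 27.8 26.9 26.6 26.9 26.5 36.9 38.2 38.2]
 [27.3 27.3 25.9 26.4 27.  27.5 36.7 38.5 39.9]
 [27.7 27.1 25.9 26.9 26.7 28.8 36.2 38.2 39.6]
 [27.7 26.6 28.2 26.2 27.8 26.1 38.  38.8 38.2]
 [26.8 26.5 26.9 27.8 27.  27.3 36.6 39.  38.7]
 [27.3 27.8 25.7 27.  26.3 27.3 36.9 38.6 38.7]
 [27.2 26.5 27.5 27.5 26.9 27.2 36.2 39.3 38.3]]
```

```bash
python3 - <<'E'
import cv2
a=cv2.imread("pics/w7.png");b=a[80:340,150:500]
cv2.imwrite("pics/w7z.png",cv2.resize(b,None,fx=2.2,fy=2.2,interpolation=cv2.INTER_CUBIC))
E
```

```text
(no output)
```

View pics/w7z.png

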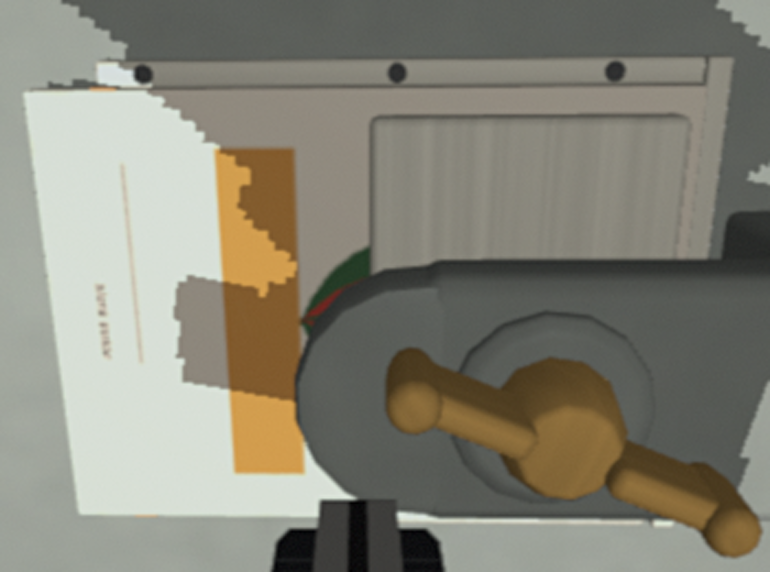

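Emit:
{"name": "apply_moves", "arguments": {
  "targets": [
    [[0,8,2],0,0],
    [[0,7,2],0,0],
    [[0,6,2],0,0],
    [[0,6,2],0,0],
    [[0,6,2],0,0]
  ]
}}

```text
clock: 15.98
eef_pos: [612.0, -34.2, 92.8]
tool_rot: [-2.168, 1.501, -1.996]
force: [-2.6, -10.5, 1.1]
width: 0.4
```

```bash
python3 orb.py 32 14 1; python3 - <<'E'
from h import *
import cv2
im,d=eyes.get_image("wrist"); cv2.imwrite("pics/w8.png",im)
E
```

```text
t 15.97 rad 30.9 psi -174.3 z 92.8 F [ -2.6 -10.5   1.1] yaw 9.8 q [-0.24, 0.79, 0.36, 1.72, -0.3, 0.71, 0.42]
end psi -188.3
[[-0.6, 7.6, -1.1]]
```

View pics/w8.png

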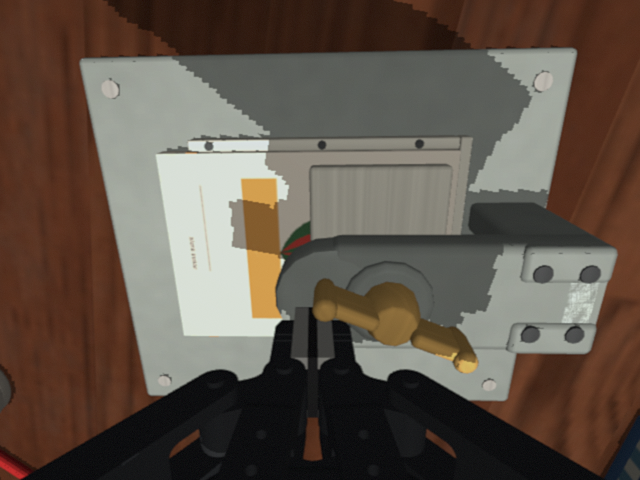

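Emit:
{"name": "apply_moves", "arguments": {
  "targets": [
    [[0,-12,-3],-0.5,0],
    [[0,-20,-8],-0.5,0],
    [[-30,-20,-10],0,0],
    [[-45,-30,-10],0,0],
    [[-45,-40,0],0,0],
    [[0,-20,-60],0,0],
    [[0,0,-40],0,0],
    [[0,0,0],0,0]
  ]
}}

```text
clock: 17.02
eef_pos: [512.7, -198.8, 231.0]
tool_rot: [-2.13, 1.501, -1.938]
force: [0.5, 1.2, -0.0]
width: -0.2
```

```bash
python3 - <<'E'
from h import *
import cv2
rep()
T=eyes.camera_params("top");R=np.array(T["R"]);t=np.array(T["t"])
im,d1=eyes.get_image("top"); d0=np.load("top0.npy");np.save("top9.npy",d1);a=cv2.imread("pics/top0.png")
cv2.imwrite("pics/t9.png",cv2.resize(im[135:255,290:410],None,fx=5,fy=5,interpolation=cv2.INTER_CUBIC))
def world(d):
    v,u=np.mgrid[0:480,0:640]
    X=np.stack([(u-T["cx"])/T["fx"]*d,(v-T["cy"])/T["fy"]*d,d],-1).reshape(-1,3)
    return ((X-t)@R).reshape(480,640,3)
for n,dd,i in [("0",d0,a),("9",d1,im)]:
    z=world(dd)[...,2]
    hsv=cv2.cvtColor(i,cv2.COLOR_BGR2HSV)
    m=np.zeros((480,640),bool);m[160:200,338:362]=True
    m&=(hsv[...,0]>15)&(hsv[...,0]<35)&(hsv[...,1]>100)&(z>88)
    med=lambda r:np.median(z[r]).round(1)
    print(n,"brass",m.sum(),np.sort(z[m]).round(0)[::3],"platenL",med(np.s_[176:194,331:337]),"platenR",med(np.s_[172:188,360:365]),"arm",med(np.s_[164:168,340:348]),"bed",med(np.s_[200:225,310:325]),"bedR",med(np.s_[170:200,380:384]),"packL",med(np.s_[202:215,338:345]))
E
```

```text
t 17.02 pos [ 512.7 -198.8  231. ] press [-159.  -146.6] F [ 0.5  1.2 -0. ] w -0.2
q [-0.01, 0.52, 0.43, 1.81, -0.18, 0.86, 0.68]
tool y,z azim deg [101.   10.9] xdown [-0.025 -0.065 -0.998] press yaw 10.8
0 brass 86 [100. 103. 103. 105. 105. 105. 106. 106. 107. 108. 108. 108. 109. 109.
 110. 111. 111. 111. 112. 112. 113. 113. 114. 114. 114. 115. 116. 116.
 119.] platenL 43.9 platenR 44.9 arm 81.0 bed 9.7 bedR 15.2 packL 14.0
9 brass 81 [ 89.  93.  95.  96.  97.  98.  99.  99.  99. 100. 101. 101. 101. 102.
 102. 103. 103. 104. 105. 105. 106. 106. 107. 107. 107. 108. 110.] platenL 38.7 platenR 38.6 arm 79.6 bed 10.1 bedR 14.1 packL 27.2
```

View pics/t9.png

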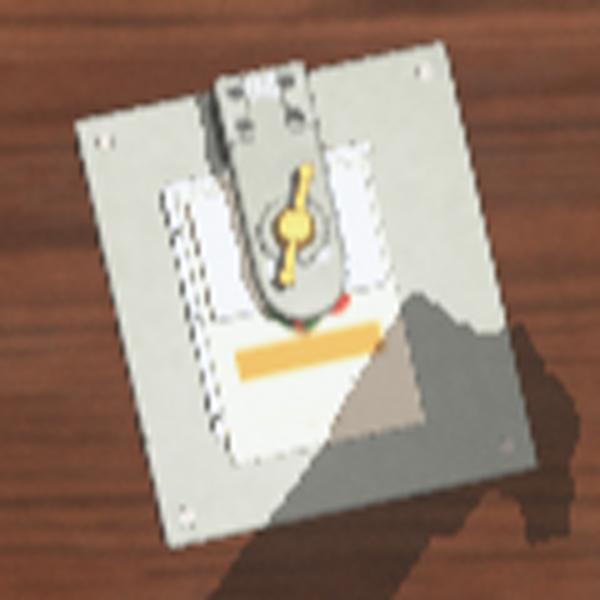

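Emit:
{"name": "apply_moves", "arguments": {
  "targets": [
    [[-10,30,-10],0,0],
    [[-10,30,0],0,0],
    [[0,0,0],0,0],
    [[0,0,0],0,0]
  ]
}}

```text
clock: 17.58
eef_pos: [497.6, -137.6, 247.5]
tool_rot: [-2.064, 1.503, -1.866]
force: [-0.1, 0.3, -0.4]
width: 0.1
```

```bash
python3 - <<'E'
from h import *
import cv2
rep()
im,d=eyes.get_image("top");a=cv2.imread("pics/top0.png")
cv2.imwrite("pics/t10.png",im)
im,d=eyes.get_image("wrist");cv2.imwrite("pics/w10.png",im)
E
```

```text
t 17.57 pos [ 497.6 -137.6  247.5] press [-162.5  -83.7] F [-0.1  0.3 -0.4] w 0.1
q [-0.14, 0.45, 0.44, 1.87, -0.16, 0.86, 0.57]
tool y,z azim deg [101.4  11.3] xdown [-0.02  -0.065 -0.998] press yaw 10.8
```

View pics/t10.png

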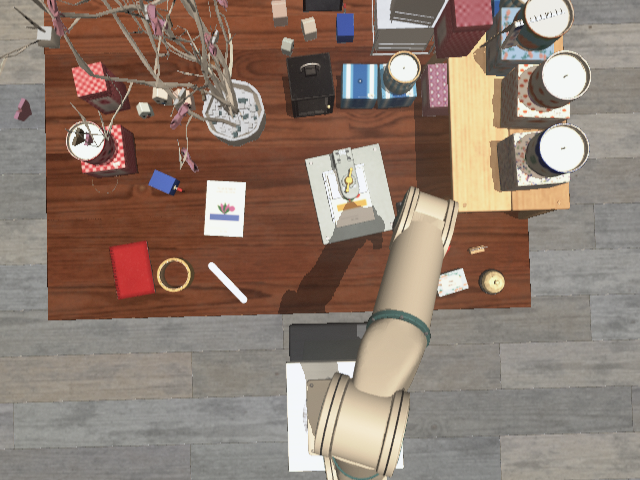

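View pics/w10.png

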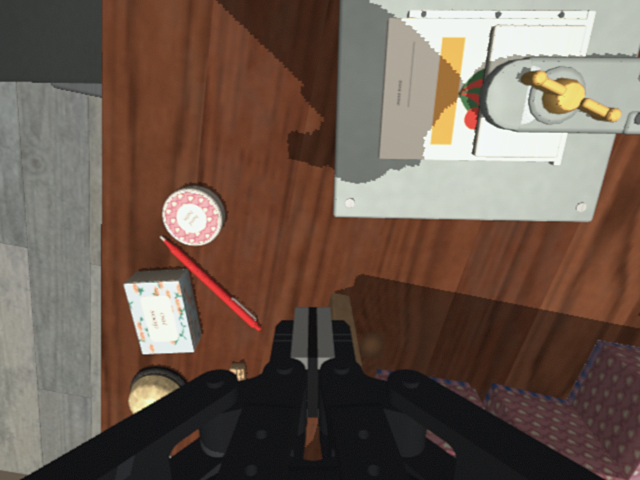

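```bash
python3 -c "
from cell import ctrl; print(ctrl.finish_job())"
```

```text
the job is handed in; nothing more can be done
None
```

I pushed the pack flush against the side stop and then the back stop with the closed fingertips. I then wound the wing screw clockwise about 377° with the fingertip behind one wing until it would turn no further. The job was handed in at about 17.6 s of the 72 s allowed.

- **Pack:** After the pushes, the wrist view put the near-right corner at x −112.3, y −55.0 mm in the press frame. The flush position is −112, −54.5. The pack looked square and unmoved in the views after winding.
- **Screw:** The wing stalled at the same place on three pushes, the hardest about 15 N on the tool.
- **Platen:** The top-view depths show the wings dropped about 8.4 mm but the platen only 5–6 mm. The missing 2.5–3 mm is what I would expect if the spring is compressed at the stop. The platen force itself could not be read.
- **Clearance:** At the end the tool read about 0 N and was clear of everything. No bystander had visibly moved.

Some readings did not agree:
- **Turn to the stop:** It was less than the 562° needed from fully up, so the screw must have started at about 3.2 rad.
- **Wing-ball tops:** They read 108 mm and the wing bars 105 mm, where the stop height should be about 106 mm.
- **Bed depth:** The top camera's bed-depth patch on the left read about 4 mm low.
- **Tool tilt:** The tool tilted about 4° while pushing on the stop. This did no harm that I could see.

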